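# Set the lens cabinet's door stay to its widest hole

## Task

Air the little lens cabinet: its sprung door is held ajar by a stay bar that lies over a pin on the cabinet's roof. Lift the bar off the pin by its knob, draw it out to open the door wider, and drop the hole next to the knob over the pin so that the bar lies flat and holds the door by itself. Do not let the door spring shut on the way, and leave the film cassette on the roof and the gear on the desk where they stand.

Things in the scene. Friction and masses are not known exactly. Their poses are not given: they have to be found in the camera images.
- cabinet: Fixed aluminium cabinet with clear sides and a grey roof, 150 (x) x 210 (y) mm and 130 mm high, two lenses shown inside. Origin: centre of its underside; x points from its door (at -x, towards the robot) to its back, y to its left, z up. The roof is flat, its top at z = 130 mm; only the pin, the stay and one film cassette are on it.
- pin (a point): Foot of the upright steel pin near the roof's front edge: centre of the top of its 13 mm collar, 3 mm above the roof, at (-56, -30, 133) mm in the cabinet frame. The bar lies on this collar when seated. The pin is 6.5 mm in diameter and rises 12 mm above this point (8 mm above the seated bar), with only a 0.6 mm chamfer at its tip.
- door_hinge (a point): Point on the door's upright hinge axis, level with the stay's pivot, at (-86, 100, 135) mm in the cabinet frame. The stay's pivot is on the door's top edge, 125 mm from this axis: at door angle a it lies at (-86 - 125 sin a, 100 - 125 cos a, 135) mm in the cabinet frame. A bar over the pin heads from there to the pin: -0.13 rad from the cabinet's x at the start, -0.285 with hole 4 on the pin.
- door (a joint): Door angle, rad: 0 shut, grows as the free (right) edge swings towards the robot, to 1.2. A spring pulls it shut with 0.3 N m/rad x (angle + 0.2). It is 0.141 with hole 1 on the pin, 0.310 hole 2, 0.482 hole 3, 0.659 hole 4 (the wanted one).
- stay (a joint): Lift of the stay about the level axis of its pivot, rad: 0 lying flat, grows as the knob end rises (to 0.6); the bar falls by its own weight (about 90 g, varies). 0.30 frees every hole from the pin; with hole 4 above the pin 0.12 is enough. The bar also turns freely about the pivot's upright axis.
- hole1 (a point): Centre of the hole nearest the door, at the bar's underside; on the pin at the start. The stay is a plain steel bar 18 mm wide and 4 mm thick with four 8 mm round holes 48, 69, 90 and 111 mm from the pivot axis; its mid-thickness is level with the pivot.
- hole4 (a point): Centre of the hole next to the knob, at the bar's underside, 111 mm from the pivot axis.
- stay_knob (a point): Grip point on the axis of the dark upright knob, 16 mm across, about 140 mm from the pivot axis, 24 mm above the bar's mid-thickness; knob top 10 mm higher, bar's upper face 22 mm lower. The knob is worn loose: 3 mm of play each way along and across the bar, so holding it does not tell just where the holes are; feel for the pin (a bar standing on its tip is about 10 mm high at the knob).
- film: Loose film cassette, 25 mm across and 48 mm high, standing on the roof's back left part; origin at the centre of its foot. Leave it standing.
- zoom: Loose zoom lens, 82 mm across and 130 mm high, standing on the desk to the left; origin at the centre of its foot. Leave it.
- blower: Loose black air blower, 65 mm across and 124 mm high, standing on the desk to the right; origin at the centre of its foot. Leave it.
- front_cap: Loose lens cap, 82 mm across and 10 mm thick, lying on the desk at the right; origin at the centre of its underside. Leave it.

How it is judged:
By the outcome, as a careful person would: the job done as asked, in the order asked, and still so for the second after the job is handed in, with the robot touching nothing.
It also fails if it takes over 45 s, if anything falls off the work surface, if the arm or the gripper's body presses on something with over 40 N, if the wrist force passes 120 N, or if a joint passes its speed limit or range.

## Robot

A 6-joint arm with a two-finger parallel gripper is mounted at the origin on a cart in front of the work surface, level with it; the furniture and walls round the work are solid. World frame = base frame: x ahead of the robot, y to its left, z up, the work surface at z = 0. Lengths are in m, angles in rad, forces in N, time in s.
With the tool pointing down it reaches from about 0.325 to 0.775 m from the base axis. Payload 5.5 kg.
Tool frame: the origin (TCP) lies between the finger pads; the fingertips stand 8 mm ahead of it and the grasp point (between the pads) lies 11 mm behind it (tcp_to_tips is the distance from the TCP to the fingertips, in m); z points along the fingers, y is the line along which they close (so a half turn about z gives the same grasp; the last joint's range is limited). The gripper opens to 88 mm and grips with 3 to 60 N. Pads are 20 mm wide; open, the fingers measure 115 mm over their backs; the gripper's body (75 mm by 178 mm) begins 61 mm behind the grasp point.
Start: joints at [1.079, 0.091, 1.231, -0, 1.82, -0.057], TCP at [0.253, 0.544, 0.231] pointing down, gripper open.
Joint ranges: [-2.87, 2.87], [-0.86, 2.18], [0.17, 2.46], [-1.51, 4.65], [0.06, 2.69], [-2.65, 2.65]. Speed limits (rad/s): [2.57, 2.57, 3.01, 3.14, 3.14, 3.14].

## Interface

Orientations are given as a unit quaternion [w, x, y, z].
In Python, from bench import * gives the robot as it stands. Calls block until the motion is done:
- move_to(position, orientation): joint-space move of the TCP to a pose.
- move_l(position, speed=0.15, orientation=None): straight line of the TCP; orientation=None keeps the orientation; speed is the mean speed in m/s.
- movej(angles): joint-space move.
- gripper_open() and close(): open the fingers fully, or close them until they stop; the grip force is fixed at half the most.
- hold(seconds).
- inverse_kinematics(position, orientation): joint angles nearest the present ones, or None.
- state(): the state.
- get_image(name): name is "side" or "top"; returns a dict with "frame" (420x560x3 uint8, blue, green, red), "depth" (420x560 float32, m along the optical axis (not along the pixel's ray), 0 where there is no reading), "camera_matrix" (3x3 intrinsics, pixels), "view" (4x4, takes a point from world to camera coordinates). Camera axes: x right, y up, looking along -z (the intrinsics and any distortion apply to the point x, -y, -z); pixel columns grow to the right and rows downward; lengths in m; the calibration is good to about 2 mm. A picture is of the moment at which its call begins.
A pose or a line that the arm cannot do raises IKError and nothing moves.
- job_done(): hands the job in; it is judged then, once.
The state is a dict: "time": time; "joint_pos": joint angles; "dq": joint speeds; "joint_torque": joint torques, N m; "ee_pos": TCP position; "ee_rot": TCP orientation; "ft_force": force on the tool from outside, world axes, zero at the start; "moment": the same for the moment, N m; "finger_gap": finger opening in m; "finger_force": force on a finger pad.
Only numpy, scipy, OpenCV 4.12 (cv2) and the standard library are available. Lean on these libraries where they do the work, as an engineer would, in place of code of your own. Each camera call takes 0.05 s, during which the arm holds its last target. There are 200 camera calls.

## Working session

There is one attempt and no reset: what is moved stays moved. The work goes in short steps, each a Python script; the robot and the scene stay as the last script left them, time stands still between calls to the robot, and variables do not carry over. Pictures are saved under pics/ and viewed, at most 10 in all, crops included, and the job is handed in when it is done.

```bash
mkdir -p pics; ls; python3 - <<'E'
from bench import *
import cv2,numpy as np
for n in("side","top"):
    g=get_image(n); cv2.imwrite(f"pics/{n}0.png",g["frame"]); np.savez(f"{n}0.npz",**{k:np.array(g[k]) for k in("frame","depth","camera_matrix","view")})
    V=g["view"]; print(n,g.keys(),np.round(-V[:3,:3].T@V[:3,3],3),g["camera_matrix"])
print(state())
E
```

```text
pics
side dict_keys(['frame', 'depth', 'camera_matrix', 'view']) [ 0.069 -0.918  0.602] [[489.61782363   0.         275.86009851]
 [  0.         489.61782363 216.64856495]
 [  0.           0.           1.        ]]
top dict_keys(['frame', 'depth', 'camera_matrix', 'view']) [0.522 0.019 1.259] [[444.09894274   0.         272.69465313]
 [  0.         444.09894274 210.42300772]
 [  0.           0.           1.        ]]
{'time': 0.1, 'joint_pos': array([ 1.07931800e+00,  9.17998776e-02,  1.23174736e+00,  1.27886191e-05,
        1.81980513e+00, -5.67222419e-02]), 'dq': array([ 9.91646929e-05, -1.57455224e-03,  6.45624429e-05,  1.28134741e-03,
       -7.37208808e-05,  5.45906764e-04]), 'joint_torque': array([ 2.35115331e-03, -4.47857273e+01, -4.07569134e+01,  7.01095420e-02,
        2.84620130e-02, -1.10421656e-04]), 'ee_pos': array([0.25260588, 0.54395959, 0.2296204 ]), 'ee_rot': array([-2.44127560e-04,  2.15668498e-01,  9.76466244e-01, -8.45333281e-04]), 'ft_force': array([ 0.67940977, -0.36967613,  0.34381191]), 'moment': array([ 0.02784041, -0.00129927, -0.00304176]), 'finger_force': 0.0, 'finger_gap': 0.08790753537651635}
```

View pics/side0.png

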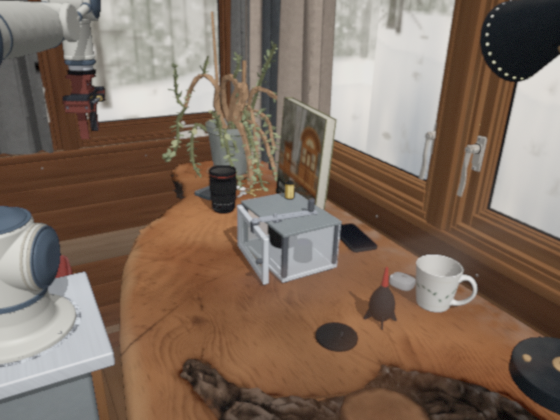

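View pics/top0.png

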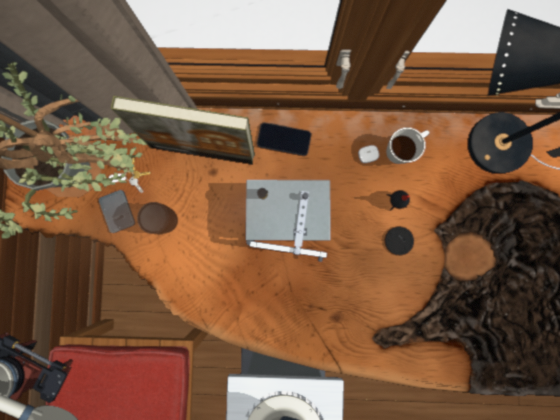

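The side view shows the cabinet around (290,235) with its door on the left. In the top view the roof spans (247–331, 180–241), with the door at (250–326, 243–257), the bar running from (298,250) to the knob at (304,195), and the film at (262,193).

```bash
cat > h.py <<'E'
import numpy as np, cv2
def world(g):
    K,V,d=np.array(g["camera_matrix"]),np.array(g["view"]),np.array(g["depth"])
    v,u=np.mgrid[:d.shape[0],:d.shape[1]]
    P=np.stack([(u-K[0,2])/K[0,0]*d,-(v-K[1,2])/K[1,1]*d,-d],-1)
    W=(P-V[:3,3])@V[:3,:3]; W[d==0]=np.nan
    return W
def ray(g,uv,z):
    K,V=np.array(g["camera_matrix"]),np.array(g["view"])
    c=-V[:3,:3].T@V[:3,3]; r=V[:3,:3].T@np.array([(uv[0]-K[0,2])/K[0,0],-(uv[1]-K[1,2])/K[1,1],-1])
    return c+r*(z-c[2])/r[2]
def proj(g,p):
    K,V=np.array(g["camera_matrix"]),np.array(g["view"]); q=V[:3,:3]@p+V[:3,3]
    return K[0,2]-K[0,0]*q[0]/q[2],K[1,2]+K[1,1]*q[1]/q[2]
E
python3 - <<'E'
from h import *
g=dict(np.load("top0.npz")); W=world(g); f=g["frame"]
sub=np.zeros(W.shape[:2],bool); sub[170:265,235:345]=1
z=W[...,2]; m=sub&(z>.12)&(z<.145)
print(np.nanmedian(z[m]))
n,l,s,c=cv2.connectedComponentsWithStats(m.astype(np.uint8)); print(s[1:][s[1:,4]>30])
r=sub&(z>.122)&(z<.15)&(W[...,0]>0)
hsv=cv2.cvtColor(f,cv2.COLOR_BGR2HSV)
roof=(sub&(np.arange(420)[:,None]<242)&(hsv[...,1]<90)&(z>.12)).astype(np.uint8)
cn=max(cv2.findContours(roof,0,1)[0],key=cv2.contourArea)
rp=np.array([ray(g,p[0],.13)[:2] for p in cn]); R=cv2.minAreaRect(rp.astype(np.float32)*1000); print("roof",R,cv2.boxPoints(R))
k=sub&(z>.15)
n,l,s,c=cv2.connectedComponentsWithStats(k.astype(np.uint8))
for i in range(1,n):
    if s[i,4]>4: print(c[i],s[i,4],np.nanmean(W[l==i],0))
cv2.imwrite("pics/topc.png",cv2.resize(f[170:265,235:345],None,fx=7,fy=6.3,interpolation=2)[:600,:800])
E
```

```text
0.13064859921955446
[[ 246  180   84   77 5336]]
roof ((606.6221923828125, 5.335823059082031), (156.13641357421875, 212.45166015625), 1.3415319919586182) [[ 526.08844   109.704796]
 [ 531.0623   -102.68862 ]
 [ 687.15594   -99.03315 ]
 [ 682.18207   113.36027 ]]
[261.77173913 192.7173913 ] 92 [0.64545141 0.06993438 0.17300966]
[304.74285714 195.45714286] 35 [ 0.64182471 -0.03606363  0.16752579]
```

View pics/topc.png

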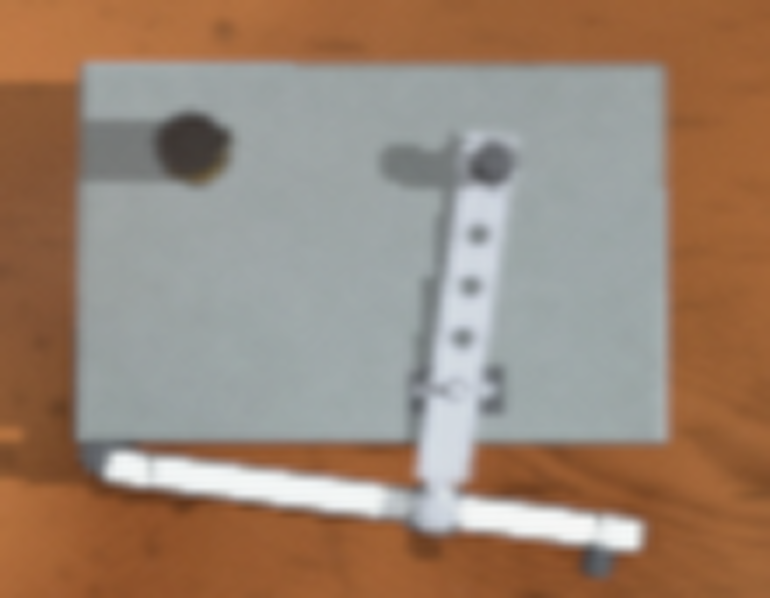

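Crop: the knob is at (490,162) and the pin tip at (456,390) in hole 1. The other holes are at (462,338), (470,286) and (478,234), and the roof edges are clear. Next I'll fuse these into a cabinet pose and approach the knob.

```bash
cat >> h.py <<'E'
from scipy.spatial.transform import Rotation as Ro
HINGE=np.array([-.086,.100,.135]); PIN=np.array([-.056,-.030,.135])
def pivot(a): return HINGE+.125*np.array([-np.sin(a),-np.cos(a),0])
def heading(a):
    d=PIN-pivot(a); return np.arctan2(d[1],d[0])
def tool(C,yaw,a,lift,off=(0,0,0),up=.002):
    """TCP pose holding the knob (bar over the pin at door angle a), off in the bar frame"""
    B=Ro.from_euler("ZY",[heading(a),-lift])
    p=pivot(a)+B.apply(np.array([.140,0,.024+up-.011])+np.array(off)*[1,1,0])+[0,0,off[2]]
    Rz=Ro.from_euler("z",yaw); p=Rz.apply(p)+C
    q=(Rz*B*Ro.from_quat([0,1,0,0])).as_quat()   # xyzw
    return p,q[[3,0,1,2]]
E
python3 - <<'E'
from h import *
g=dict(np.load("top0.npz")); f=g["frame"]
c=lambda x,y:(x/7+234.5,y/6.3+169.5)
E=[ray(g,c(*p),.13)[:2] for p in((81,63),(665,65),(668,441),(77,441))]
print("corners",np.round(E,4),np.mean(E,0))
yw=[np.arctan2(*(-(E[i]-E[j])*[1,1])[::1]) for i,j in((0,1),(3,2))]
print("yaw",[ -np.arctan2((E[i]-E[j])[0],(E[i]-E[j])[1]) for i,j in((0,1),(3,2))],[np.arctan2((E[i]-E[j])[1],(E[i]-E[j])[0]) for i,j in((0,3),(1,2))])
print("pin",ray(g,c(456,390),.140),"knob",ray(g,c(490,162),.169))
for p in((462,338),(470,286),(478,234)):print(ray(g,c(*p),.137))
s=dict(np.load("side0.npz")); 
C=np.r_[np.mean(E,0),0]
print("model pin",C+PIN,"knob",tool(C,0,.141,0)[0], heading(.141),heading(.659))
for n,gg in(("top",g),("side",s)): print(n,"pin",proj(gg,C+PIN),"knobtop",proj(gg,C+pivot(.141)+[.139,-.018,.034]),"corner",proj(gg,C+[-.075,-.105,.13]),proj(gg,C+[.075,-.105,.13]),proj(gg,C+[-.075,.105,.13]))
cv2.imwrite("pics/sidec.png",cv2.resize(s["frame"][175:285,225:345],None,fx=6,fy=5.4,interpolation=2)[:600])
E
```

```text
corners [[ 0.6835  0.1132]
 [ 0.6877 -0.1003]
 [ 0.5354 -0.1039]
 [ 0.5299  0.11  ]] [0.60911384 0.00474476]
yaw [np.float64(0.01955838125461295), np.float64(0.02604796754624)] [np.float64(0.02122187491545927), np.float64(0.023851216867186782)]
pin [ 0.55366672 -0.02653437  0.14      ] knob [ 0.64225772 -0.03538454  0.169     ]
[ 0.57463081 -0.0283646   0.137     ]
[ 0.59558445 -0.03080004  0.137     ]
[ 0.61659396 -0.03324198  0.137     ]
model pin [ 0.55311384 -0.02525524  0.135     ] knob [ 0.64435766 -0.03722596  0.15      ] -0.13044991466654432 -0.28465869742409655
top pin (np.float64(299.05039991264), np.float64(231.66444248124017)) knobtop (np.float64(305.181521486679), np.float64(194.3064326010279)) corner (np.float64(328.46408713497146), np.float64(239.98991371267823)) (np.float64(329.4591334316458), np.float64(181.19144083800418)) (np.float64(245.64174020964762), np.float64(237.83097336600656))
side pin (np.float64(274.2141452365748), np.float64(217.24967243469757)) knobtop (np.float64(311.71966804536754), np.float64(198.67814964969375)) corner (np.float64(282.73351469144086), np.float64(234.12027617058965)) (np.float64(340.282835737602), np.float64(221.22344905537022)) (np.float64(242.01884050483108), np.float64(200.03152559893738))
```

View pics/sidec.png

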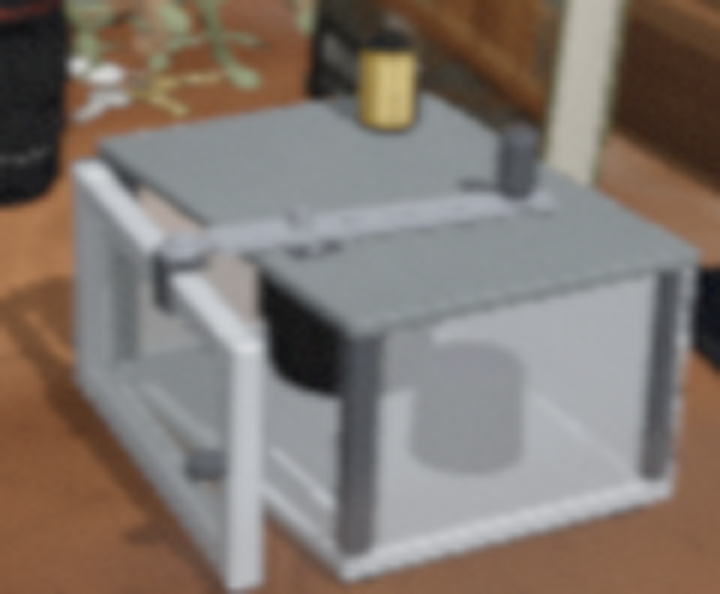

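Cabinet pose: centre (0.609, 0.005), yaw 0.022. The pin predicted from it matches the pin I measured to within 1 mm. The side crop shows the bar resting on the collar with the knob upright. Approaching and gripping now.

```bash
cat >> h.py <<'E'
C=np.array([.6091,.0047,0]); YAW=.022
KN=(-.0025,.0005)  # measured knob vs nominal, bar frame
def st(s):
    return "t=%.2f F=%s gap=%.4f p=%s"%(s["time"],np.round(s["ft_force"],2),s["finger_gap"],np.round(s["ee_pos"],4))
E
python3 - <<'E'
from h import *; from bench import *
p,q=tool(C,YAW,.141,0,(*KN,0)); print(p,q)
move_to([.48,.05,.27],q); print(st(state()))
move_to(p+[0,0,.06],q); print(st(state()))
move_l(p,.06); print(st(state()))
close(); hold(.2); print(st(state()))
g=get_image("side"); cv2.imwrite("pics/s1.png",cv2.resize(g["frame"][150:290,215:375],None,fx=4,fy=4))
E
```

```text
[ 0.64282739 -0.03571762  0.15      ] [0.         0.05419839 0.99853019 0.        ]
t=2.07 F=[0.85 0.17 0.53] gap=0.0879 p=[0.48   0.0506 0.2699]
t=2.86 F=[ 0.11  1.06 -0.12] gap=0.0877 p=[ 0.6425 -0.0348  0.2104]
t=4.01 F=[-0.65 -0.7   0.81] gap=0.0879 p=[ 0.6431 -0.0358  0.1507]
t=5.33 F=[-0.08 -0.45  0.  ] gap=0.0156 p=[ 0.6428 -0.0357  0.15  ]
```

View pics/s1.png

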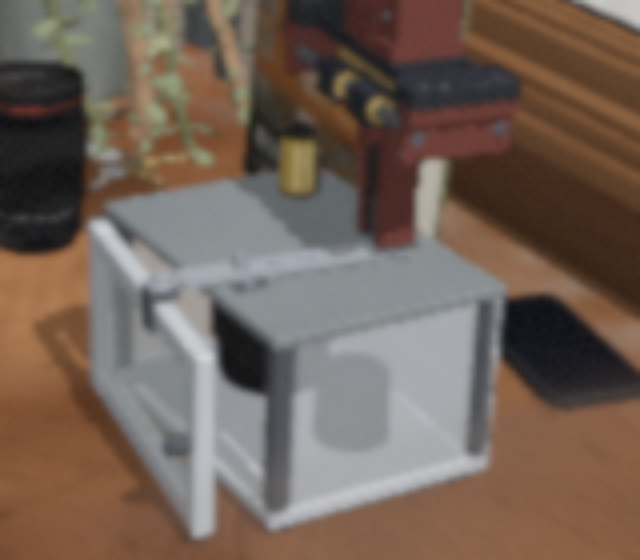

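The side view shows the fingers on the knob, the bar flat, and the film and gear untouched. Now I'll lift and draw it out.

```bash
python3 - <<'E'
from h import *; from bench import *
for l in(.08,.16,.24,.32):
    p,q=tool(C,YAW,.141,l,(KN[0]+.002*l/.3,KN[1],0)); move_l(p,.06,q); print(st(state()))
for a in(.25,.4,.55,.659):
    p,q=tool(C,YAW,a,.32,(*KN,0)); move_l(p,.1,q); print(st(state()))
p,q=tool(C,YAW,.659,.16,(*KN,0)); move_l(p,.06,q); hold(.3); print(st(state()))
for n in("side","top"):
    g=get_image(n); np.savez(n+"2.npz",**{k:np.array(g[k]) for k in("frame","depth","camera_matrix","view")})
    cv2.imwrite(f"pics/{n}2.png",cv2.resize(g["frame"][150:290,215:375],None,fx=4,fy=4))
cv2.imwrite("pics/b2.png",cv2.resize(np.hstack([cv2.imread("pics/side2.png"),cv2.imread("pics/top2.png")]),(800,350)))
E
```

```text
t=5.71 F=[ 0.    0.52 -0.63] gap=0.0153 p=[ 0.6414 -0.0355  0.1615]
t=6.04 F=[-0.22  0.46 -0.44] gap=0.0151 p=[ 0.6395 -0.0354  0.1718]
t=6.38 F=[ 0.19  0.01 -0.93] gap=0.0152 p=[ 0.6368 -0.0351  0.1824]
t=6.71 F=[ 1.07  0.55 -0.36] gap=0.0152 p=[ 0.6332 -0.0347  0.1931]
t=7.02 F=[ 0.38 -0.22 -0.62] gap=0.0153 p=[ 0.6178 -0.0339  0.1923]
t=7.35 F=[ 1.7   0.6  -0.65] gap=0.0153 p=[ 0.5993 -0.0335  0.1927]
t=7.68 F=[ 1.73 -0.47  0.6 ] gap=0.0146 p=[ 0.5814 -0.032   0.1928]
t=7.96 F=[ 1.61  0.13 -0.38] gap=0.0154 p=[ 0.5688 -0.0299  0.1928]
t=8.78 F=[ 2.49 -0.54  0.29] gap=0.0150 p=[ 0.5754 -0.0317  0.1724]
```

View pics/b2.png

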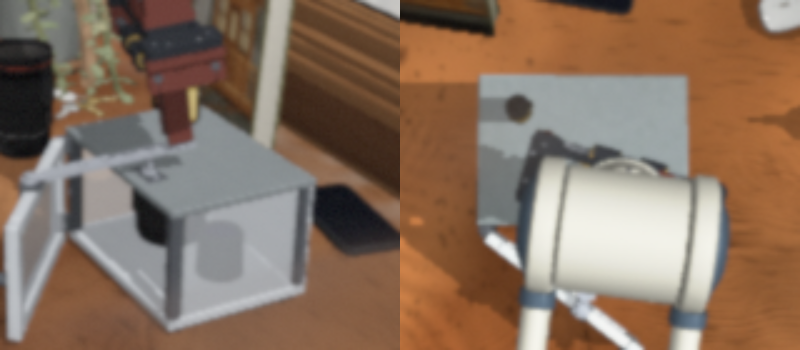

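The side view shows the door wide open, with the bar raised just over the pin. The arm hides the bar from the top camera. I'll lower it while feeling for the pin.

```bash
cat >> h.py <<'E'
def force(bench,n=5,dt=.02):
    F=[]
    for _ in range(n): bench.hold(dt); F.append(bench.state()["ft_force"])
    return np.mean(F,0)
def lower(bench,off,l0,l1=0.,step=.012,lim=2.,a=.659):
    """lower the bar until something pushes back; returns lift reached and force"""
    l=l0
    while True:
        p,q=tool(C,YAW,a,l,(*off,0)); bench.move_l(p,.04,q); F=force(bench)
        print("l=%.3f F=%s t=%.2f"%(l,np.round(F,2),bench.state()["time"]))
        if F[2]>lim or l<=l1: return l,F
        l=max(l-step,l1)
E
python3 - <<'E'
from h import *; import bench
print(lower(bench,KN,.10)); print(st(bench.state()))
E
```

```text
l=0.100 F=[ 1.87 -0.72 -0.63] t=9.32
l=0.088 F=[ 1.96 -0.35 -0.56] t=9.65
l=0.076 F=[ 1.89 -0.74 -0.69] t=9.98
l=0.064 F=[ 1.46 -0.33 -1.06] t=10.32
l=0.052 F=[ 1.1  -0.37 -1.14] t=10.65
l=0.040 F=[ 0.73  0.06 -0.84] t=10.98
l=0.028 F=[ 0.34 -0.04 -0.83] t=11.32
l=0.016 F=[-0.13 -0.49 -1.31] t=11.65
l=0.004 F=[ 0.25  0.1  -1.14] t=11.98
l=0.000 F=[-0.04 -0.1  -0.39] t=12.32
(0.0, array([-0.03919531, -0.09865928, -0.38960273]))
t=12.32 F=[-0.1  -1.61 -0.63] gap=0.0150 p=[ 0.5795 -0.0329  0.1501]
```

The spring pull fell from 1.9 N to 0 and the bar came down flat with nothing pushing back, so it is seated. I'll check by picture before letting go.

```bash
python3 - <<'E'
from h import *; from bench import *
g=get_image("side"); cv2.imwrite("pics/s3.png",cv2.resize(g["frame"][185:270,215:345],None,fx=6,fy=6,interpolation=2))
E
```

```text
(no output)
```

View pics/s3.png

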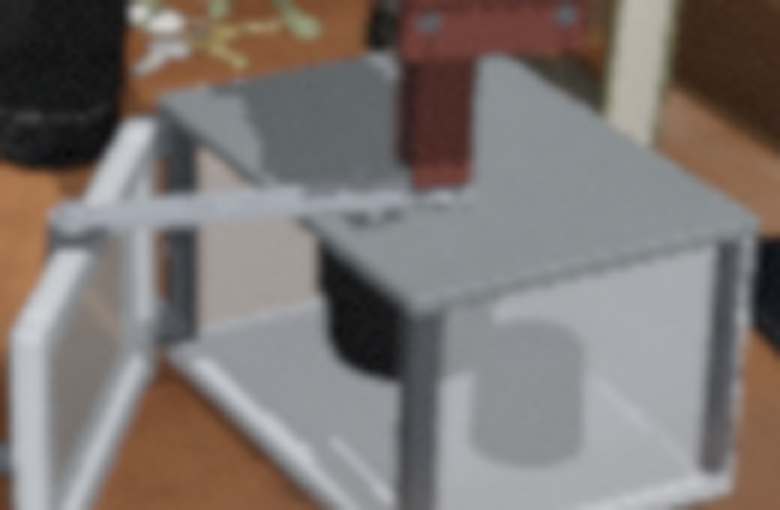

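The bar lies flat over the collar at (375,215) and the door is wide open. I'll ease the knob 3 mm in to confirm the pin holds it, then release and back away.

```bash
python3 - <<'E'
from h import *; import bench; from bench import *
p,q=tool(C,YAW,.659,0,(KN[0]+.003,KN[1],0)); move_l(p,.03,q); F=force(bench,8); print(F)
if F[0]<1.2:
    p,q=tool(C,YAW,.659,0,(*KN,0)); move_l(p,.03,q)
    gripper_open(); hold(.2); print(st(state()))
    move_l(p+[0,0,.08],.08); move_to([.42,.15,.3],q); hold(.2); print(st(state()))
    A=[]
    for n in("side","top"):
        g=get_image(n); A.append(cv2.resize(g["frame"][170:280,225:345],(400,367),interpolation=2))
    cv2.imwrite("pics/f.png",np.hstack(A))
E
```

```text
[ 0.17651072 -0.30172712 -0.40688232]
t=14.38 F=[-0.19  0.5   0.79] gap=0.0879 p=[ 0.5795 -0.0329  0.15  ]
t=16.73 F=[ 0.75  0.28 -0.04] gap=0.0878 p=[0.4206 0.1492 0.2991]
```

View pics/f.png

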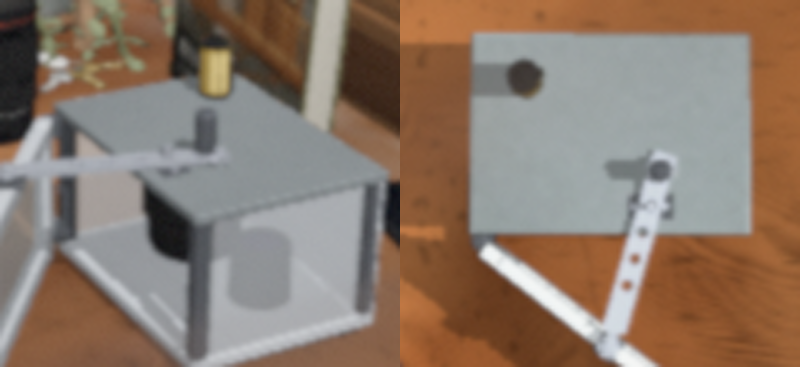

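The pin is through hole 4 at (651,206), next to the knob at (660,170). The other three holes lie open on the door side, the bar is flat, and the film is standing.

```bash
python3 -c "
from bench import *
print(job_done())"
```

```text
the job is handed in; nothing more can be done
None
```

The stay bar now lies flat with hole 4 over the pin and holds the door wide open by itself; the film cassette still stands on the roof, the arm kept clear of the desk gear, and the job was handed in at about 17 s of the 45 s allowed.

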